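Roll the long column tube onto the marking line

TASK

With the fingertips on its upper side, roll the longer of the two white tubes sideways across the wooden board until it rests centred along the black line, ready for marking. It must roll, turning over as it goes: do not lift it or push it along with the fingers down past its mid-height. Leave the shorter tube and everything else where they are, and take the hand away at the end.

Things in the scene. Friction and masses are not known exactly. Their poses are not given: they have to be found in the camera images.
- long_tube: The longer tube: smooth closed white plastic cylinder, grey end caps, radius 30 mm, length 180 mm, about 0.3 kg, lying on the board about parallel to the line, 90 to 130 mm left or right of it. Origin at its centre, on its axis; own x along the tube; z is up at the start (a thin grey stripe runs along the top). Rolls square to its axis; let go gently, it stops within a few cm and stays.
- board: Fixed, level wooden board on the bench, 260 mm along its own x (roughly away from the robot), 440 mm along its own y, 8 mm thick. Origin at the centre of its underside, at bench height. Ruler ticks run along its far edge.
- line_mid (a point): Midpoint of the straight black line, on the board's upper face. The line is 12 mm wide, flush, runs along this point's (and the board's) own x axis over the board's whole 260 mm. A tube centred on it has its centre 30 mm above this point.
- short_tube: Bystander, must stay put: the shorter of the two tubes, same make and diameter (60 mm) but 100 mm long, lying on the other side of the line, about parallel to it. Origin at its centre, own x axis along the tube.
- can: Bystander: plain aluminium drinks can, 66 mm across, 120 mm tall, upright on the bench to the left of the board. Origin at the centre of its underside.
- beaker: Bystander: glass beaker, 72 mm across the rim, 90 mm tall, on the bench to the right of the board. Origin at the centre of its underside.
- weight: Bystander: brass laboratory weight, 34 mm across, 50 mm tall, on the bench just beyond the board's far edge. Origin at the centre of its underside.
- marker: Bystander: white marker pen with a black cap, 130 mm long, 14 mm thick, lying on the bench beyond the board's far edge. Origin at the centre of its underside, own x axis along the pen.
- clamp: Bystander: small grey and brass burette clamp, 130 mm long, 36 mm wide, 47 mm high, lying on the bench beyond the board's far edge. Origin at its underside near its middle.
There are look-alikes about, which are no part of the job. Leave any green look-alike of the long_tube alone.

How it is judged:
By the outcome, as a careful person would: the job done as asked, in the order asked, and still so for the second after the job is handed in, with the robot touching nothing.
It also fails if it takes over 51 s, if anything falls off the work surface, if the arm or the gripper's body presses on something with over 40 N, if the wrist force passes 120 N, or if a joint passes its speed limit or range.

ROBOT

A 6-joint arm with a two-finger parallel gripper is mounted at the origin on the work surface. World frame = base frame: x ahead of the robot, y to its left, z up, the work surface at z = 0. Lengths are in m, angles in degrees, forces in N, time in s.
With the tool pointing down it reaches from about 0.425 to 0.95 m from the base axis. Payload 3.5 kg.
Tool frame: the origin (TCP) lies on the centre line of the jaws, within the pads' length; the fingertips stand 8 mm ahead of it and the grasp point (between the pads) lies 11 mm behind it; z points along the fingers, y is the direction in which the jaws open and shut (so a half turn about z gives the same grasp; the last joint's range is limited). The gripper opens to 85 mm and grips with 20 to 120 N. Pads are 22 mm wide; open, the fingers measure 114 mm over their backs; the gripper's body (76 mm by 85 mm) begins 54 mm behind the grasp point. The pads swing forward as they close: fully open they stand 13 mm farther back than shut.
Start: joints at [-8.594, 16.404, 90.338, -0, 73.258, -8.594], TCP at [0.675, 0, 0.239] pointing down, gripper open.
Joint ranges: [-158.93, 158.93], [-51.34, 127.21], [12.03, 142.37], [-87.48, 267.48], [13.55, 161.25], [-162.69, 162.69]. Speed limits (degrees/s): [159.86, 159.86, 180, 180, 180, 180].

INTERFACE

Orientations are given as [roll, pitch, yaw] about the fixed x, y, z axes, in that order (R = Rz(yaw) Ry(pitch) Rx(roll)).
In Python, from plant import sensors, capture, get_calibration, arm gives the robot as it stands. The module is installed in compiled form; this text tells all that it offers.
- The arm moves only by the tool arm_command, never from a script. Its argument "moves" is a list of rows, each a list of 5 numbers: the shift along the tool's x, y, z in units of 0.2 m (1.0 is 0.2 m), then the turn about the tool's z in units of pi rad (1.0 is pi rad), then the opening, from 0 (shut) to 1 (fully open). In form: [[dx, dy, dz, turn, jaw], ...]. A call has 1 to 5 rows; each row is the pose to reach, as a shift and turn from the pose measured when the call began, along the tool's axes at that moment, turning the shorter way round; what a row does not reach only later rows make up. A row lasts 1/12 s, in which the tool goes at most 41.7 mm and 7.16 degrees, less where a joint would pass 70% of its speed; a pose out of reach is approached as far as the arm can. A call with a number of a shift or a turn outside -1 to 1 is refused whole. A call with a gripper value outside its range is refused whole. The fingers move at their own pace and stop on an object; "grip_force" is the grip in N (left out, the last holds). Time passes only in rows, so rows that repeat a pose let the fingers close. It gives the time, the measured TCP pose, the force and the opening at its end, in the units of the state.
- sensors.read_state(): the state, without advancing time (a new reading comes with each control period).
- capture(name): name is "scene" or "side" or "wrist"; returns (picture, depth): 384x512x3 uint8, blue, green, red; 384x512 float32, m along the optical axis (not along the pixel's ray), 0 where there is no reading.
- get_calibration(name): a dict with "fx", "fy", "cx", "cy" (pixels), "R" (3x3) and "t" (3): a world point X has camera coordinates R X + t. Camera axes: x right, y down, z forward; pixel columns grow to the right and rows downward; lengths in m; the calibration is good to about 2 mm. A picture is of the moment at which its call begins: read the wrist's pose just before it. get_calibration takes no time and is no camera call; for the wrist camera it gives the pose at the moment of the call.
- arm.close_job(): hands the job in, once; it reports no verdict.
The state is a dict: "clock": time; "joint_pos": joint angles; "dq": joint speeds; "joint_efforts": joint torques, N m; "tcp_pos": TCP position; "eef_rot": TCP orientation; "contact_force": force on the tool from outside, world axes, zero at the start; "ft_torque": the same for the moment, N m; "grip_width": finger opening in m.
Only numpy, scipy, OpenCV 4.12 (cv2) and the standard library are available. Lean on these libraries where they do the work, as an engineer would, in place of code of your own. Each camera call takes 0.05 s, during which the arm holds its last target. There are 200 camera calls.

## Working session

There is one attempt and no reset: what is moved stays moved. The work goes in short steps, Python scripts to look and compute and a tool call to move; the robot and the scene stay as the last step left them, time stands still between calls to the robot, and variables do not carry over. Pictures are saved under pics/ and viewed, about 8 in all and at most 12, crops included, and the job is handed in when it is done.

Besides the shell and the picture viewer there is one more tool, called as name([rows], argument=value, ...), one row to a line, values as JSON. arm_command: Moves the arm, as the interface text tells. Shifts and turns lie within -1 to 1; 1 stands for 0.2 m of shift or pi rad of turn. Its arguments: {"type":"object","properties":{"moves":{"type":"array"},"grip_force":{"type":"number"}},"required":["moves"]}

```bash
mkdir -p pics; cat > h.py <<'E'
import numpy as np,cv2
from plant import sensors,capture,get_calibration,arm
def ray(c,uv,z):
    R=np.array(c["R"]);t=np.array(c["t"]);o=-R.T@t
    d=R.T@np.array([(uv[0]-c["cx"])/c["fx"],(uv[1]-c["cy"])/c["fy"],1.])
    return o+d*(z-o[2])/d[2]
def cloud(c,D):
    v,u=np.mgrid[:D.shape[0],:D.shape[1]]
    P=np.stack([(u-c["cx"])/c["fx"]*D,(v-c["cy"])/c["fy"]*D,D],-1)
    return (P-np.array(c["t"]))@np.array(c["R"])
E
python3 - <<'E'
from h import *
s=sensors.read_state();print(s["clock"],s["tcp_pos"],s["eef_rot"],s["contact_force"],s["grip_width"])
for n in("scene","side"):
    c=get_calibration(n);I,D=capture(n);np.savez(n,I=I,D=D);cv2.imwrite(f"pics/{n}0.png",I)
    print(n,c)
E
```

```text
0.0 [6.74358005e-01 1.28273239e-04 2.37910674e-01] [-1.79864031e+02 -2.06686463e-02  9.00003059e+01] [0.09201279 0.19656013 0.18954367] 0.0855100537931683
scene {'fx': 351.5247545898167, 'fy': 351.5247545898167, 'cx': 251.1106715426012, 'cy': 192.0955207519246, 'R': array([[-0.67896384,  0.73394589, -0.01820778],
       [ 0.57336846,  0.51460002, -0.63752289],
       [-0.45853758, -0.44329476, -0.77021623]]), 't': array([ 0.33611207, -0.27623141,  1.10715704])}
side {'fx': 350.61647218114416, 'fy': 350.61647218114416, 'cx': 255.32843233937135, 'cy': 194.95831674453007, 'R': array([[-0.98895809, -0.14738293, -0.01549718],
       [-0.08174245,  0.62973001, -0.77250132],
       [ 0.12361255, -0.76270465, -0.63482403]]), 't': array([0.5119287 , 0.06176774, 0.94608103])}
```

View pics/scene0.png

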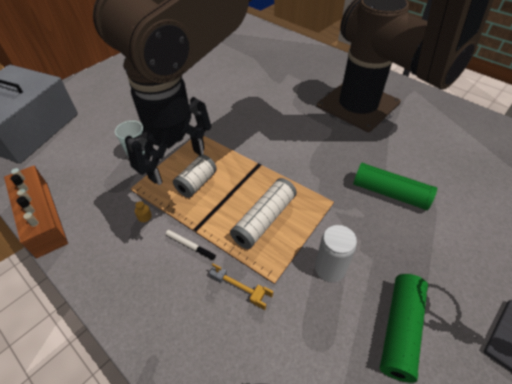

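View pics/side0.png

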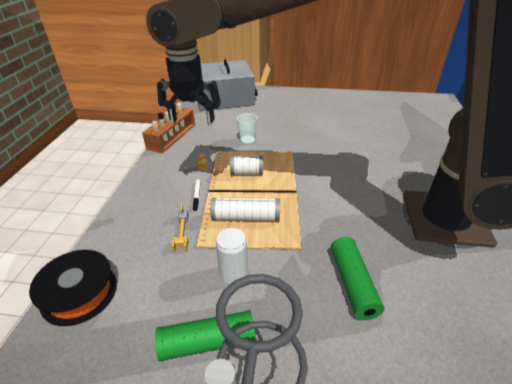

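The scene view shows the long white tube at about (265,213), left of the black line, which runs from (200,228) to (258,167). The short white tube is at (195,176). The green cylinders at (395,185) and (404,325) are look-alikes. The side view agrees: long tube at (246,210), short tube at (247,166), line at row 190. The long tube is the white one of the pair that is clearly longer.

```bash
cat > m.py <<'E'
from h import *
def fit(P):
    m=P[:,:2].mean(0);u,s,v=np.linalg.svd(P[:,:2]-m,full_matrices=False);d=v[0]*np.sign(v[0][0]);n=np.array([-d[1],d[0]])
    a=(P[:,:2]-m)@d;b=(P[:,:2]-m)@n
    c=m+d*(a.min()+a.max())/2
    return c,np.degrees(np.arctan2(d[1],d[0])),np.percentile(a,[0,1,99,100]),np.percentile(b,[1,99])
def measure(n,I,D,c,verbose=1):
    W=cloud(c,D);g=I.max(2);sat=I.max(2).astype(int)-I.min(2)
    out={}
    box=(D>0)&(W[...,0]>.4)&(W[...,0]<1)&(abs(W[...,1])<.45)
    dark=((g<45)&box&(abs(W[...,2]-.008)<.006)).astype(np.uint8)
    k,L,S,_=cv2.connectedComponentsWithStats(dark)
    for i in range(1,k):
        if S[i,4]>60:
            v,u=np.nonzero(L==i);Q=np.array([ray(c,p,.008) for p in zip(u,v)])
            print(n,"dark",S[i],*fit(Q))
    wh=((sat<60)&box&(W[...,2]>.022)&(W[...,2]<.085)).astype(np.uint8)
    k,L,S,_=cv2.connectedComponentsWithStats(wh)
    for i in range(1,k):
        if S[i,4]>150:
            Q=W[L==i];print(n,"tube",S[i],*fit(Q),"z",np.percentile(Q[:,2],[1,50,99]))
            # cylinder fit: known radius, in cross-section
            from scipy.optimize import least_squares
            f=lambda p:np.hypot((Q[:,1]-p[0]-p[1]*(Q[:,0]-Q[:,0].mean()))*np.cos(p[1]),Q[:,2]-p[2])-.03
            r=least_squares(f,[Q[:,1].mean(),0,.038],loss="soft_l1",f_scale=.002);print("   cyl y",r.x[0],"deg",np.degrees(np.arctan(r.x[1])),"z",r.x[2],"at x",Q[:,0].mean(),"xrange",np.percentile(Q[:,0],[.5,99.5]))
E
python3 - <<'E'
from m import *
np.set_printoptions(precision=4,suppress=True)
for n in("scene","side"):
    z=np.load(n+".npz");measure(n,z["I"],z["D"],get_calibration(n))
z=np.load("scene.npz")["I"];cv2.imwrite("pics/crop.png",cv2.resize(z[130:290,120:350],None,fx=3.4,fy=3.4,interpolation=2))
E
```

```text
scene dark [195 165  65  66 155] [ 0.5358 -0.037 ] 6.655341541784233 [-0.136  -0.1336  0.1146  0.1174] [-0.0025  0.0024]
scene dark [197 247  18  13  85] [0.6865 0.0412] -77.29669662551579 [-0.0199 -0.0194  0.0231  0.0235] [-0.0065  0.0058]
scene tube [117 123  25  15 278] [ 0.5879 -0.3597] -22.077814967600187 [-0.032  -0.0305  0.0305  0.0321] [-0.0084  0.0169] z [0.0434 0.0692 0.0847]
   cyl y -0.33104186464243873 deg -22.948868017972686 z 0.060344835800936955 at x 0.5878249846491667 xrange [0.5649 0.6228]
scene tube [ 173  155   44   42 1012] [ 0.5642 -0.1126] 2.789677350365707 [-0.0607 -0.0579  0.0442  0.045 ] [-0.0325  0.0218] z [0.0254 0.0587 0.0685]
   cyl y -0.12408727529487576 deg 8.785442218041352 z 0.03663807760609352 at x 0.5720762158640872 xrange [0.5129 0.6179]
scene tube [ 230  178   67   71 1973] [0.5334 0.086 ] 4.661623384538048 [-0.1035 -0.1011  0.0774  0.0786] [-0.0322  0.0223] z [0.0266 0.0614 0.0684]
   cyl y 0.07873860392646856 deg 5.968294219265059 z 0.03659117389381381 at x 0.545826903492564 xrange [0.4439 0.6252]
scene tube [ 21 229  44  25 512] [ 0.9108 -0.22
[... 1508 characters left out ...]
0904] [-0.029   0.0132] z [0.0246 0.0579 0.0695]
   cyl y 0.07394027956749749 deg 6.021731676902219 z 0.0383491711163738 at x 0.5301187410425154 xrange [0.4419 0.6191]
side tube [  29  249   82   64 3773] [0.8614 0.3615] -37.4196885027552 [-0.0754 -0.0719  0.0796  0.0862] [-0.0775  0.0718] z [0.0512 0.0559 0.0586]
   cyl y 0.3672268902004544 deg -58.26954196981834 z 0.02610022603446636 at x 0.8570899130354115 xrange [0.7813 0.9362]
side tube [217 252  31  28 543] [0.523  0.2843] 15.175459724227164 [-0.0328 -0.0321  0.0319  0.0326] [-0.0212  0.0077] z [0.0227 0.0546 0.0844]
   cyl y 0.25994217375077894 deg 16.677325980340164 z 0.05439702570888854 at x 0.5230935358777056 xrange [0.4969 0.5599]
```

View pics/crop.png

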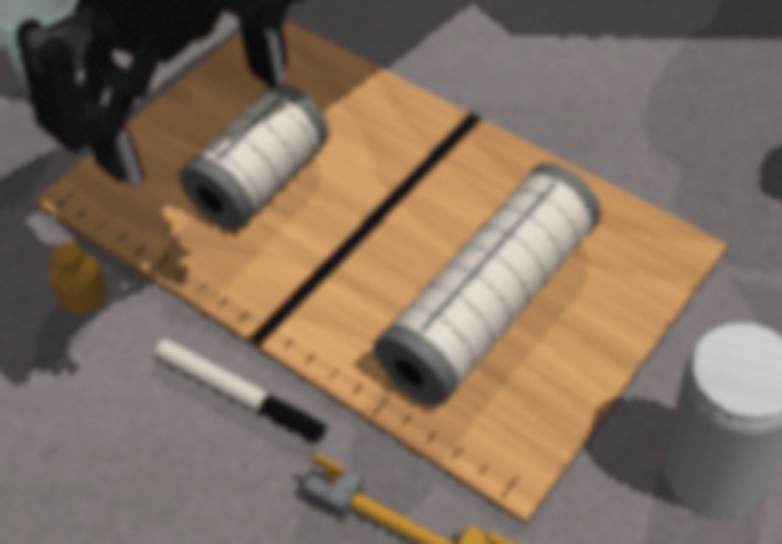

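The crop confirms it. The long white tube is at crop (490,285), with its grey stripe on top, and it lies left of the line. The short tube at (255,155) lies right of it. Tube axis is about 6.2° yaw and the line about 6.6°, so roll about 112 mm along tool −x once the tool is turned.

arm_command([
  [0.1,-0.18,0.1,-0.035,1],
  [0.2,-0.36,0.2,-0.035,1],
  [0.3,-0.54,0.3,-0.035,1],
  [0.42,-0.724,0.4,-0.035,1],
  [0.42,-0.724,0.58,-0.035,1],
])

```text
clock: 0.52
tcp_pos: [0.5304, 0.0848, 0.1305]
eef_rot: [179.8, -0.0, 96.4]
contact_force: [1.6, 0.1, -0.2]
grip_width: 0.0856
```

arm_command([
  [0,0,0,0,1],
  [0,0,0,0,1],
])

```text
clock: 0.68
tcp_pos: [0.5281, 0.0853, 0.1286]
eef_rot: [-179.9, -0.1, 96.5]
contact_force: [0.9, -0.3, -0.1]
grip_width: 0.0856
```

```bash
python3 - <<'E'
from m import *
np.set_printoptions(precision=4,suppress=True)
s=sensors.read_state();print(s["clock"],s["tcp_pos"],s["eef_rot"],s["contact_force"])
c=get_calibration("wrist");I,D=capture("wrist");cv2.imwrite("pics/w1.png",I);np.savez("w1",I=I,D=D)
measure("wrist",I,D,c)
E
```

```text
0.6833 [0.5281 0.0853 0.1286] [-179.8928   -0.067    96.4585] [ 0.8708 -0.3302 -0.0838]
wrist dark [399 227  18  44 612] [0.6829 0.0402] -76.11011686330258 [-0.0239 -0.023   0.0242  0.0257] [-0.0073  0.0073]
wrist dark [ 170  294  176    9 1339] [ 0.5409 -0.0361] 6.610390870680247 [-0.0949 -0.0921  0.0894  0.0927] [-0.0046  0.0045]
wrist tube [261   0  55  12 428] [0.5327 0.229 ] 5.042954729897577 [-0.0185 -0.0171  0.0179  0.0197] [-0.0016  0.004 ] z [0.0225 0.0332 0.0469]
   cyl y 0.2581015129076785 deg 5.183911451241715 z 0.03673456451821738 at x 0.5320493882520888 xrange [0.514  0.5501]
wrist tube [  142   175   242    73 16377] [0.5315 0.0853] 6.051677659443783 [-0.0901 -0.0879  0.0879  0.0904] [-0.0315  0.0203] z [0.035  0.0621 0.0671]
   cyl y 0.07595121089314247 deg 6.034366693788119 z 0.03591087929076657 at x 0.5313780754247494 xrange [0.4426 0.6202]
```

View pics/w1.png

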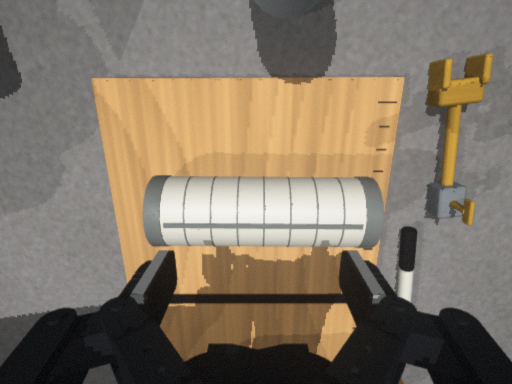

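The wrist view shows the long tube at (263,212), parallel to the line at row 298, with both fingertips over it along its length. The fingers stand about 9 mm behind the crown. Next I lower to touch.

arm_command([
  [0,0,0.1,0,1],
  [0,0,0.2,0,1],
  [0,0,0.23,0,1],
  [0,0,0.24,0,1],
])

```text
clock: 1.07
tcp_pos: [0.5331, 0.0839, 0.0841]
eef_rot: [179.7, 0.0, 96.3]
contact_force: [-0.1, -0.2, -0.2]
grip_width: 0.0851
```

arm_command([
  [0,0,0.01,0,1],
  [0,0,0.02,0,1],
  [0,0,0.03,0,1],
])

```text
clock: 1.32
tcp_pos: [0.5347, 0.0836, 0.0796]
eef_rot: [179.5, 0.0, 96.3]
contact_force: [-0.9, 0.1, -0.9]
grip_width: 0.0852
```

arm_command([
  [0,0,0.01,0,1],
  [0,0,0.02,0,1],
  [0,0,0.03,0,1],
])

```text
clock: 1.57
tcp_pos: [0.5352, 0.0836, 0.0739]
eef_rot: [179.5, 0.0, 96.3]
contact_force: [0.1, 0.0, -0.2]
grip_width: 0.0852
```

arm_command([
  [0,0,0.01,0,1],
  [0,0,0.02,0,1],
  [0,0,0.02,0,1],
])

```text
clock: 1.82
tcp_pos: [0.5348, 0.0836, 0.0694]
eef_rot: [179.5, 0.0, 96.3]
contact_force: [-0.0, -0.9, -0.4]
grip_width: 0.0856
```

arm_command([
  [0,0,0.01,0,1],
  [0,0,0.015,0,1],
  [0,0,0.015,0,1],
])

```text
clock: 2.07
tcp_pos: [0.5345, 0.0837, 0.066]
eef_rot: [179.6, 0.0, 96.3]
contact_force: [-0.6, -0.1, -0.2]
grip_width: 0.085
```

arm_command([
  [0,0,0.007,0,1],
  [0,0,0.01,0,1],
  [0,0,0.01,0,1],
])

```text
clock: 2.32
tcp_pos: [0.5344, 0.0837, 0.0638]
eef_rot: [179.6, 0.0, 96.3]
contact_force: [0.6, -0.5, -0.1]
grip_width: 0.0853
```

arm_command([
  [0,0,0.005,0,1],
  [0,0,0.01,0,1],
  [0,0,0.01,0,1],
])

```text
clock: 2.57
tcp_pos: [0.5347, 0.0836, 0.063]
eef_rot: [179.6, 0.0, 96.3]
contact_force: [-2.2, 0.3, 7.2]
grip_width: 0.0855
```

Contact at 7 N. First rolling stroke.

arm_command([
  [-0.03,0,0.007,0,1],
  [-0.07,0,0.007,0,1],
  [-0.11,0,0.007,0,1],
  [-0.15,0,0.007,0,1],
  [-0.18,0,0.007,0,1],
])

```text
clock: 2.98
tcp_pos: [0.5386, 0.0472, 0.0625]
eef_rot: [179.7, 0.1, 96.4]
contact_force: [-2.5, -1.3, 4.0]
grip_width: 0.0852
```

```bash
cat > w.py <<'E'
from m import *
import sys
np.set_printoptions(precision=4,suppress=True)
s=sensors.read_state();print(s["clock"],s["tcp_pos"],s["eef_rot"],s["contact_force"])
for n in sys.argv[2:]:
    c=get_calibration(n);I,D=capture(n);cv2.imwrite(f"pics/{n}{sys.argv[1]}.png",I)
    measure(n,I,D,c)
E
python3 w.py 2 wrist side | grep -v dark | cut -c1-150
```

```text
2.9833 [0.5386 0.0472 0.0625] [179.6941   0.0561  96.3628] [-2.4998 -1.3255  3.9891]
wrist tube [   73   171   358   136 34609] [0.5333 0.0676] 6.1021379547589 [-0.0903 -0.0874  0.0882  0.091 ] [-0.0305  0.0196] z [0.0354 0.0626 0.0822
   cyl y 0.05734180471888099 deg 6.023529396192463 z 0.03615983110380737 at x 0.5329583753364829 xrange [0.4446 0.6221]
side tube [ 211  187   69   29 1493] [0.5333 0.0731] 6.081809039866169 [-0.0886 -0.0879  0.0884  0.0907] [-0.0329  0.0138] z [0.024  0.0589 0.0798]
   cyl y 0.055219715808034586 deg 6.061894454706907 z 0.03845555095402419 at x 0.5322455635801129 xrange [0.4437 0.6213]
side tube [  29  249   82   64 3772] [0.8613 0.3615] -37.17076694767576 [-0.0751 -0.0719  0.0797  0.0858] [-0.0775  0.0718] z [0.0517 0.0559 0.0585]
   cyl y 0.3655541929361376 deg -56.79109005244833 z 0.026060393624666223 at x 0.8570794141014795 xrange [0.7811 0.9361]
side tube [217 252  31  28 543] [0.5231 0.2843] 14.944191793290262 [-0.0327 -0.0321  0.032   0.0327] [-0.0215  0.0079] z [0.0227 0.0549 0.0844]
   cyl y 0.260141541790779 deg 15.127742207415169 z 0.05443625557945991 at x 0.5230848817042543 xrange [0.497  0.5597]
```

Rolling without slip: the tip moved 37 mm and the tube 18.7 mm. Lift, go back and take the next stroke.

arm_command([
  [0,0,-0.04,0,1],
  [0,0,-0.05,0,1],
  [0.07,0,-0.05,0,1],
  [0.13,0,-0.05,0,1],
  [0.13,0,-0.05,0,1],
])

```text
clock: 3.5
tcp_pos: [0.5354, 0.0747, 0.0723]
eef_rot: [179.7, 0.0, 96.4]
contact_force: [-0.3, -0.2, -1.0]
grip_width: 0.0852
```

arm_command([
  [0,0,0,0,1],
])

```text
clock: 3.58
tcp_pos: [0.5352, 0.0754, 0.0721]
eef_rot: [179.7, 0.0, 96.5]
contact_force: [-0.1, 0.4, -0.4]
grip_width: 0.0855
```

```bash
python3 w.py 3 wrist | grep -v dark | cut -c1-150
```

```text
3.5833 [0.5352 0.0754 0.0721] [179.6689   0.043   96.5298] [-0.059   0.4328 -0.3993]
wrist tube [   94   208   318    93 24239] [0.5327 0.0723] 6.258372775615751 [-0.0895 -0.0871  0.089   0.0914] [-0.0305  0.0153] z [0.031  0.0607 0.08
   cyl y 0.057457510704527724 deg 6.033243010495173 z 0.03611814475719876 at x 0.5318100988813707 xrange [0.4441 0.6217]
```

arm_command([
  [-0.015,0,0.03,0,1],
  [-0.015,0,0.045,0,1],
  [-0.015,0,0.051,0,1],
  [-0.015,0,0.051,0,1],
])

```text
clock: 3.97
tcp_pos: [0.5356, 0.072, 0.0622]
eef_rot: [179.8, 0.0, 96.5]
contact_force: [-1.7, 0.4, 4.5]
grip_width: 0.0854
```

arm_command([
  [-0.04,0,0.005,0,1],
  [-0.09,0,0.005,0,1],
  [-0.15,0,0.005,0,1],
  [-0.21,0,0.005,0,1],
  [-0.25,0,0.006,0,1],
])

```text
clock: 4.38
tcp_pos: [0.541, 0.0209, 0.0621]
eef_rot: [179.9, 0.0, 96.4]
contact_force: [-4.0, -0.7, 7.1]
grip_width: 0.0854
```

arm_command([
  [0,0,0.003,0,1],
  [0,0,-0.04,0,1],
  [0,0,-0.05,0,1],
  [0.07,0,-0.05,0,1],
  [0.14,0,-0.05,0,1],
])

```text
clock: 4.8
tcp_pos: [0.5383, 0.0487, 0.0725]
eef_rot: [179.8, 0.0, 96.4]
contact_force: [0.2, 0.2, -0.5]
grip_width: 0.0855
```

arm_command([
  [0,0,0,0,1],
])

```text
clock: 4.88
tcp_pos: [0.5378, 0.0505, 0.0724]
eef_rot: [179.8, -0.0, 96.5]
contact_force: [0.1, 1.0, -0.3]
grip_width: 0.0858
```

```bash
python3 w.py 4 wrist | cut -c1-150
```

```text
4.8833 [0.5378 0.0505 0.0724] [179.8257  -0.0023  96.4583] [ 0.1002  1.0479 -0.2567]
wrist dark [ 430  216   26   56 1142] [0.6827 0.0401] -75.59029230495919 [-0.0239 -0.023   0.0249  0.026 ] [-0.0082  0.0082]
wrist dark [ 165  302  186   12 1783] [ 0.5473 -0.0354] 6.31783467286947 [-0.0767 -0.0732  0.0767  0.0801] [-0.0055  0.0049]
wrist dark [ 87 304  16   9  97] [ 0.411  -0.0496] 31.281672406842066 [-0.0064 -0.0058  0.0076  0.0083] [-0.0038  0.0047]
wrist tube [   95   210   317    93 23760] [0.5355 0.0459] 6.204003826585874 [-0.0898 -0.0872  0.0887  0.0909] [-0.0319  0.0152] z [0.031  0.0603 0.08
   cyl y 0.03091898827543165 deg 6.035141692749083 z 0.03608691867463026 at x 0.534917243285215 xrange [0.4471 0.6243]
```

arm_command([
  [-0.02,0,0.03,0,1],
  [-0.02,0,0.045,0,1],
  [-0.02,0,0.053,0,1],
  [-0.02,0,0.053,0,1],
])

```text
clock: 5.27
tcp_pos: [0.5387, 0.0451, 0.0623]
eef_rot: [179.9, 0.0, 96.4]
contact_force: [-0.5, 0.7, 2.8]
grip_width: 0.0854
```

arm_command([
  [-0.04,0,0.005,0,1],
  [-0.09,0,0.005,0,1],
  [-0.15,0,0.005,0,1],
  [-0.21,0,0.005,0,1],
  [-0.25,0,0.006,0,1],
])

```text
clock: 5.68
tcp_pos: [0.5443, -0.0063, 0.0621]
eef_rot: [180.0, 0.1, 96.4]
contact_force: [-3.3, -0.9, 7.0]
grip_width: 0.0853
```

arm_command([
  [0,0,0.003,0,1],
  [0,0,-0.04,0,1],
  [0,0,-0.05,0,1],
  [0.07,0,-0.05,0,1],
  [0.13,0,-0.05,0,1],
])

```text
clock: 6.1
tcp_pos: [0.5416, 0.0199, 0.0724]
eef_rot: [179.9, 0.1, 96.4]
contact_force: [0.4, -0.3, 0.3]
grip_width: 0.0854
```

arm_command([
  [0,0,0,0,1],
])

```text
clock: 6.18
tcp_pos: [0.541, 0.0219, 0.0721]
eef_rot: [180.0, 0.0, 96.5]
contact_force: [-0.2, -0.3, -1.1]
grip_width: 0.0852
```

```bash
python3 w.py 5 wrist side | cut -c1-150
```

```text
6.1833 [0.541  0.0219 0.0721] [179.9521   0.0188  96.4581] [-0.2174 -0.3098 -1.1289]
wrist dark [479 120  19  38 306] [0.6899 0.0944] -75.49967811880056 [-0.013  -0.0122  0.0116  0.0124] [-0.0043  0.0049]
wrist dark [ 437  181   29   59 1297] [0.6828 0.0396] -76.16727914659843 [-0.023  -0.0222  0.024   0.0251] [-0.0083  0.0083]
wrist dark [ 81 274  16  11 155] [ 0.411  -0.0509] 5.091771046845702 [-0.0057 -0.0056  0.0056  0.0058] [-0.0048  0.0049]
wrist tube [   95   208   317    93 24263] [0.5385 0.0188] 6.223583856140222 [-0.0898 -0.0873  0.0887  0.0911] [-0.0317  0.0154] z [0.0313 0.0605 0.08
   cyl y 0.004024146893602881 deg 6.028394468931134 z 0.03608230966563474 at x 0.5378247410633039 xrange [0.4499 0.6273]
side dark [ 40 271  77  55 605] [0.8223 0.3936] 46.935964468741005 [-0.0803 -0.0788  0.075   0.0767] [-0.0511  0.0311]
side tube [231 166  31   8 166] [ 0.5611 -0.1002] 9.19139145024137 [-0.05   -0.0469  0.0416  0.0421] [-0.0041  0.0042] z [0.0224 0.0351 0.0508]
   cyl y -0.12850512754986926 deg 8.399771446750409 z 0.03981855316480502 at x 0.5649976250546707 xrange [0.5184 0.6067]
side tube [ 214  181   66   22 1311] [0.5383 0.0217] 6.245829268867054 [-0.089  -0.0883  0.089   0.0905] [-0.032   0.0124] z [0.0236 0.0572 0.0702]
   cyl y 0.0021605346815096274 deg 6.19320724900171 z 0.0384746429911946 at x 0.5375686537442121 xrange [0.4488 0.6264]
side tube [  29  249   82   64 3772] [0.8617 0.3607] -40.3208988393776 [-0.0742 -0.0717  0.0797  0.0866] [-0.0774  0.0721] z [0.0513 0.0559 0.0585]
   cyl y 0.36850747235536346 deg -56.72901592735972 z 0.026126280953016823 at x 0.8569951847526213 xrange [0.781  0.9356]
side tube [217 252  31  28 545] [0.5231 0.2843] 15.01131659315344 [-0.0327 -0.0321  0.0319  0.0327] [-0.0213  0.0079] z [0.0228 0.0546 0.0845]
   cyl y 0.26013665302858446 deg 15.561414937605248 z 0.053939004605959254 at x 0.5231537887072568 xrange [0.497  0.5601]
```

arm_command([
  [-0.015,0,0.03,0,1],
  [-0.015,0,0.045,0,1],
  [-0.015,0,0.052,0,1],
  [-0.015,0,0.053,0,1],
])

```text
clock: 6.62
tcp_pos: [0.5418, 0.0173, 0.0623]
eef_rot: [-180.0, 0.1, 96.4]
contact_force: [-3.1, -0.1, 7.1]
grip_width: 0.085
```

arm_command([
  [-0.04,0,0.005,0,1],
  [-0.09,0,0.005,0,1],
  [-0.15,0,0.005,0,1],
  [-0.21,0,0.005,0,1],
  [-0.25,0,0.006,0,1],
])

```text
clock: 7.03
tcp_pos: [0.5474, -0.034, 0.062]
eef_rot: [-179.9, 0.1, 96.4]
contact_force: [-3.1, -0.9, 4.8]
grip_width: 0.0852
```

arm_command([
  [0,0,0.003,0,1],
  [0,0,-0.04,0,1],
  [0,0,-0.05,0,1],
  [0.07,0,-0.05,0,1],
  [0.12,0,-0.05,0,1],
])

```text
clock: 7.45
tcp_pos: [0.5446, -0.0088, 0.072]
eef_rot: [-179.9, 0.1, 96.4]
contact_force: [-0.0, -0.1, -0.7]
grip_width: 0.0856
```

arm_command([
  [0,0,0,0,1],
])

```text
clock: 7.53
tcp_pos: [0.5437, -0.0062, 0.0714]
eef_rot: [-179.9, 0.0, 96.5]
contact_force: [0.5, -0.4, 0.1]
grip_width: 0.0851
```

```bash
python3 w.py 6 wrist scene side | cut -c1-150
```

```text
7.5333 [ 0.5437 -0.0062  0.0714] [-179.8763    0.0133   96.5172] [ 0.5085 -0.4235  0.1115]
wrist dark [492  98  16  21 241] [0.6926 0.0856] -57.855445861957755 [-0.0072 -0.0065  0.0072  0.0078] [-0.0049  0.0046]
wrist dark [ 447  143   31   63 1469] [0.6828 0.0394] -76.52859678851918 [-0.0223 -0.0215  0.0235  0.0245] [-0.0083  0.0083]
wrist dark [ 74 243  22  12 238] [ 0.4136 -0.0506] 14.411736997703905 [-0.0083 -0.0078  0.0089  0.0096] [-0.0056  0.0053]
wrist tube [   95   206   319    94 24782] [ 0.5413 -0.0081] 6.282003838367052 [-0.0898 -0.0875  0.0885  0.0907] [-0.032   0.0156] z [0.0315 0.0606 0.
   cyl y -0.022642163935166354 deg 6.044188059979036 z 0.03609757231078968 at x 0.5408094536720598 xrange [0.4527 0.6302]
wrist tube [ 197  329  139   33 2175] [ 0.5594 -0.098 ] 8.711851846894717 [-0.0561 -0.0551  0.043   0.0437] [-0.0031  0.002 ] z [0.0224 0.0343 0.0491]
   cyl y -0.12653945847825743 deg 8.779299362257715 z 0.03734143153584159 at x 0.5655199599344192 xrange [0.5105 0.6084]
scene dark [197 247  18  13  97] [0.686  0.0408] -79.04760372482451 [-0.0215 -0.0211  0.0216  0.
[... 2396 characters left out ...]
 [-0.0282  0.0119] z [0.0233 0.0568 0.0701]
   cyl y -0.024492433200874197 deg 6.053274093375177 z 0.038552841249386786 at x 0.539803008720064 xrange [0.4517 0.6293]
side tube [  29  249   82   64 3773] [0.8615 0.3613] -37.657299285183285 [-0.0748 -0.0718  0.0798  0.086 ] [-0.0777  0.0718] z [0.0515 0.0559 0.0585]
   cyl y 0.3713635240257876 deg -58.30568264283802 z 0.026084004125897873 at x 0.8570627456382468 xrange [0.7813 0.9362]
side tube [217 252  31  27 536] [0.5229 0.2842] 15.421425626744632 [-0.0327 -0.0319  0.032   0.0328] [-0.0206  0.008 ] z [0.0232 0.0546 0.0843]
   cyl y 0.2599741888018956 deg 15.157900314523319 z 0.05425739839271407 at x 0.5228685132579248 xrange [0.497  0.5596]
```

View pics/wrist6.png

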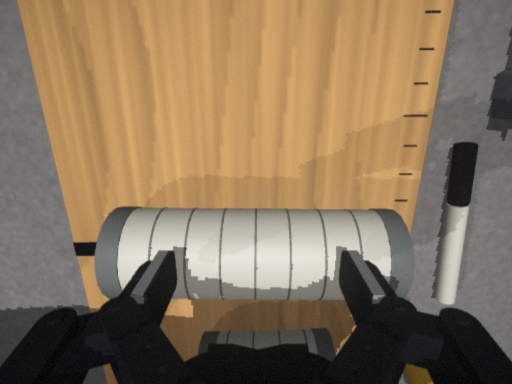

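The wrist view shows the tube at rows 207–300, with the line end showing at (85,249), about 13.7 mm still to go. The stripe has turned out of view. The last stroke is a short one.

arm_command([
  [-0.045,0,0,0,1],
  [-0.045,0,0.03,0,1],
  [-0.045,0,0.04,0,1],
  [-0.045,0,0.048,0,1],
  [-0.045,0,0.049,0,1],
])

```text
clock: 8.1
tcp_pos: [0.5453, -0.0175, 0.0628]
eef_rot: [-179.8, 0.1, 96.5]
contact_force: [-4.5, -0.3, 9.7]
grip_width: 0.0853
```

arm_command([
  [-0.02,0,0.005,0,1],
  [-0.05,0,0.005,0,1],
  [-0.08,0,0.005,0,1],
  [-0.11,0,0.005,0,1],
  [-0.125,0,0.005,0,1],
])

```text
clock: 8.52
tcp_pos: [0.548, -0.0435, 0.0627]
eef_rot: [-179.8, 0.1, 96.4]
contact_force: [-4.7, -1.0, 6.7]
grip_width: 0.0857
```

arm_command([
  [0,0,0.005,0,1],
])

```text
clock: 8.6
tcp_pos: [0.5482, -0.0446, 0.0626]
eef_rot: [-179.8, 0.1, 96.4]
contact_force: [-3.9, -0.8, 7.8]
grip_width: 0.0854
```

```bash
python3 w.py 7 wrist | cut -c1-150
```

```text
8.6 [ 0.5482 -0.0446  0.0626] [-179.7502    0.1477   96.377 ] [-3.9047 -0.7928  7.7628]
wrist dark [ 467   81   38   74 1986] [0.6828 0.0391] -77.3852752238275 [-0.0215 -0.0209  0.0228  0.0236] [-0.0086  0.0085]
wrist dark [ 55 200  25  15 304] [ 0.4139 -0.0505] 16.485534653680368 [-0.0082 -0.0077  0.0092  0.0102] [-0.0058  0.0055]
wrist tube [   75   173   357   133 34091] [ 0.5432 -0.0257] 6.1013203266858556 [-0.0904 -0.0879  0.0878  0.0903] [-0.0303  0.0193] z [0.0349 0.0625 0
   cyl y -0.03627923251821968 deg 6.005239763557927 z 0.03615931181919141 at x 0.5432958789970853 xrange [0.4545 0.632 ]
wrist tube [ 187  296  161   66 7629] [ 0.5596 -0.101 ] 8.122845287218043 [-0.0516 -0.0502  0.0473  0.0486] [-0.0101  0.0048] z [0.0237 0.0486 0.0621]
   cyl y -0.1273712844460684 deg 8.717776852286043 z 0.03662204971922903 at x 0.5611238390505696 xrange [0.5111 0.6083]
```

The tube is on the line to within about 0.5 mm by this view. Lift straight up, then back off.

arm_command([
  [0,0,-0.01,0,1],
  [0,0,-0.03,0,1],
  [0,0,-0.08,0,1],
  [0,0,-0.18,0,1],
  [0,0,-0.3,0,1],
])

```text
clock: 9.07
tcp_pos: [0.5471, -0.0441, 0.1219]
eef_rot: [-179.5, 0.1, 96.4]
contact_force: [-0.1, 1.0, -1.2]
grip_width: 0.0854
```

arm_command([
  [0,0,-0.15,0,1],
  [0,0,-0.3,0,1],
  [0,0,-0.45,0,1],
  [0,0,-0.5,0,1],
  [0,0,-0.5,0,1],
])

```text
clock: 9.48
tcp_pos: [0.5499, -0.0443, 0.2263]
eef_rot: [-180.0, 0.2, 96.4]
contact_force: [0.9, 0.1, 0.2]
grip_width: 0.085
```

```bash
python3 w.py 8 wrist scene side| cut -c1-150|grep -A1 -e wrist -e "tube *\[ *[12][0-9][0-9] "; python3 - <<'E'
import cv2,numpy as np
a=[cv2.imread(f"pics/{n}8.png") for n in("wrist","scene")]
cv2.imwrite("pics/v8.png",np.hstack([cv2.resize(a[0][60:384,60:460],None,fx=1,fy=1),cv2.resize(a[1][140:302,120:320],None,fx=2,fy=2)]))
E
```

```text
wrist dark [376  89  10  37 122] [0.6871 0.0401] -78.66697828846304 [-0.0199 -0.0189  0.0205  0.0206] [-0.0058  0.0026]
wrist dark [374  90   6  27  81] [0.6779 0.0439] -78.6250422007541 [-0.0139 -0.0138  0.0153  0.0154] [-0.0024  0.0033]
wrist dark [142 155  25   7 167] [ 0.4207 -0.0503] 5.93460853478361 [-0.015  -0.0147  0.015   0.0152] [-0.0038  0.0039]
wrist tube [ 168  136  172   54 8669] [ 0.5437 -0.0302] 5.953179289628646 [-0.0898 -0.088   0.088   0.09  ] [-0.0314  0.0236] z [0.0385 0.0623 0.0669]
   cyl y -0.035934596091741954 deg 6.050495118821002 z 0.035789616904784535 at x 0.5435511671862239 xrange [0.4547 0.6325]
wrist tube [ 219  210   87   51 4021] [ 0.5621 -0.1157] 8.830731905941196 [-0.0501 -0.0488  0.0486  0.0498] [-0.0321  0.0191] z [0.032  0.0616 0.0671]
   cyl y -0.12676422337175272 deg 8.739192986864403 z 0.036001401729954335 at x 0.5622229959247507 xrange [0.512  0.6125]
wrist tube [467 306  45  30 607] [ 0.9079 -0.2223] -11.288105808854716 [-0.021  -0.0201  0.0444  0.0496] [-0.0057  0.0024] z [0.0222 0.0422 0.0653]
   cyl y -0.19111533415376797 deg -10.95374485
[... 1540 characters left out ...]
0316  0.0316] z [0.0229 0.0642 0.0848]
   cyl y -0.33833385301233426 deg 11.194359724082473 z 0.057919768804718656 at x 0.5948511238798867 xrange [0.5637 0.6293]
side tube [ 216  155   64   38 1824] [ 0.5472 -0.0477] -30.0442733861506 [-0.0995 -0.0935  0.0831  0.0985] [-0.0824  0.0798] z [0.0248 0.057  0.0696]
   cyl y -0.04342871149514263 deg 4.288219723013852 z 0.04195668443573718 at x 0.5475673012845511 xrange [0.4533 0.6303]
--
side tube [217 252  31  28 537] [0.5231 0.2842] 15.036203182072493 [-0.0328 -0.032   0.032   0.0328] [-0.0215  0.0077] z [0.0232 0.0545 0.0843]
   cyl y 0.25987822836442115 deg 16.476986752148534 z 0.05432678739324359 at x 0.5231111936043269 xrange [0.4969 0.5597]
```

View pics/v8.png

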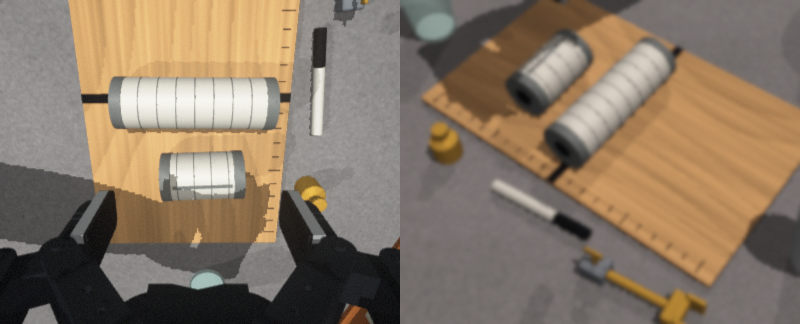

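The final pictures show the tube lying along the line, with the line ends showing centred at both caps: crop (95,98) and (285,97). The short tube and the rest are where they were, and the hand is clear.

```bash
python3 -c "
from plant import arm;print(arm.close_job())"
```

```text
the job is handed in; nothing more can be done
None
```

I rolled the long white tube about 112 mm to the right onto the black line and handed the job in at about 9.6 s of the 51 s allowed. It took five strokes with both open fingertips on its top. The push was light, with a highest reading of about 10 N. I lifted the hand straight up afterwards, and the gripper now stands about 16 cm above the tube.

- **Rolling:** on the first stroke the tip moved 37 mm and the tube 18.7 mm, which is rolling without slip. The stripe also turned out of sight.
- **Centring:** the wrist camera puts the tube centre within about 0.5 mm of the line, and the scene camera within about 1 mm.
- **Angle:** the tube's axis reads 6.0° and the line 6.6°. That 0.6° was there at the start, and rolling kept it; it is about 1 mm at each tube end.
- **Other objects:** the short tube and the can read within 0.2 mm of where they started. I checked the rest only by eye.
- **One check failed:** the last side-camera fit merged the two tubes into one blob, so I did not use it.

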